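Feel for the hidden reset plunger of a tripped interlock box

ROBOT

A 7-joint arm with a two-finger parallel gripper is mounted at the origin on the work surface; the furniture and walls round the work are solid. World frame = base frame: x ahead of the robot, y to its left, z up, the work surface at z = 0. Lengths are in mm, angles in rad, forces in N, time in s.
With the tool pointing down it reaches from about 400 to 900 mm from the base axis. Payload 5.6 kg.
Tool frame: the origin (TCP) lies at the very end of the fingers, on their centre line; the grasp point (between the pads) lies 19 mm behind it; z points along the fingers, y is the line along which they close (so a half turn about z gives the same grasp; the last joint's range is limited). The gripper opens to 92 mm and grips with 3 to 60 N. Pads are 20 mm wide; open, the fingers measure 128 mm over their backs; the gripper's body (75 mm by 189 mm) begins 69 mm behind the grasp point.
Start: joints at [1.285, 0.468, -0.012, 1.603, 0.006, 1.071, -0.056], TCP at [156.231, -630.952, 214.592] pointing down, gripper open.
Joint ranges: [-2.53, 2.53], [-0.31, 2.02], [-1.57, 1.55], [0.28, 2.44], [-1.29, 4.43], [0.15, 1.84], [-2.92, 2.92]. Speed limits (rad/s): [2.57, 2.57, 3.14, 3.14, 3.14, 3.14, 3.14].

INTERFACE

Orientations are given as [roll, pitch, yaw] about the fixed x, y, z axes, in that order (R = Rz(yaw) Ry(pitch) Rx(roll)).
In Python, from plant import arm, vision gives the robot as it stands. The module is installed in compiled form; this text tells all that it offers.
- The arm moves only by the tool play_rows, never from a script. Its arguments are lists of equal length, an entry for each row: "claw": the gripper's target within -1 to 1 (shut at 1, half-way at 0, fully open at -1); "slide": the shift along the world's x, y, z in mm, a list of three; "roll": the turn about the world's z in degrees. A call has exactly 5 rows; each row is the pose to reach, as a shift and turn from the pose commanded when the call began; what a row does not reach only later rows make up. A row lasts 1/10 s, in which the tool goes at most 50 mm and 8.59 degrees, less where a joint would pass 70% of its speed; a pose out of reach is approached as far as the arm can. A call with a gripper value outside its range is refused whole. The fingers move at their own pace and stop on an object; the grip force is fixed at half the most. Time passes only in rows, so rows that repeat a pose let the fingers close, or fill a call up. It gives the time, the measured TCP pose, the force, the opening and the grip force at its end, in the units of the state.
- arm.state(): the state, without advancing time (a new reading comes with each control period).
- vision.capture(name): name is "scene" or "top" or "wrist"; returns the picture (480x640x3 uint8, red, green, blue); there is no depth.
- vision.get_calibration(name): a dict with "fx", "fy", "cx", "cy" (pixels), "T" (4x4, takes a point from camera to world coordinates). Camera axes: x right, y up, looking along -z (the intrinsics and any distortion apply to the point x, -y, -z); pixel columns grow to the right and rows downward; lengths in mm; the calibration is good to about 2 mm. A picture is of the moment at which its call begins: read the wrist's pose just before it. get_calibration takes no time and is no camera call; for the wrist camera it gives the pose at the moment of the call.
- arm.close_job(): hands the job in; it is judged then, once.
The state is a dict: "time_s": time; "qpos": joint angles; "joint_velocities": joint speeds; "effort": joint torques, N m; "tcp_pos": TCP position; "tool_rot": TCP orientation; "contact_force": force on the tool from outside, world axes, zero at the start; "ft_torque": the same for the moment, N m; "opening": finger opening in mm; "grip_force": force on a finger pad.
Only numpy, scipy, OpenCV 4.12 (cv2) and the standard library are available. Lean on these libraries where they do the work, as an engineer would, in place of code of your own. Each camera call takes 0.05 s, during which the arm holds its last target. There are 200 camera calls.

TASK

The interlock box has tripped: take the red-handled probe out of its cradle, stand it tip down in the hole of the blue stand, let go, and take it again from above by the top end of its handle. Slide its tip along the floor of the slot inside the box's yellow guard until it drops into the hole that cannot be seen, and press the plunger in there fully home, so that the green pin comes all the way up. Then stand the probe back in the blue stand and let go; leave the two copper nozzles where they stand.

Things in the scene. Friction and masses are not known exactly. Their poses are not given: they have to be found in the camera images.
- probe_grip (a point): centre of the handle of the probe (0.16 kg): red square handle 20 x 20 mm, 90 mm long, then a straight round steel shaft, diameter 8 mm, 60 mm long, round end. x runs along the probe to its tip. At the start it lies level in the cradle, 46 mm above the bench, tip to the robot's right (-y) within about 40 degrees
- probe_tip (a point): the very end of the probe's round tip, 105 mm from the centre of the handle. Sliding the tip under pressure can swing the probe between the fingers, unless they close along the direction of sliding
- cradle: aluminium cradle fixed to the bench, origin on the bench below the lying handle's centre, x towards the tip; base plate 170 x 56 x 6 mm. Cheeks up to 12 mm above the probe's axis hold the rear 22 mm of the handle, and the shaft 80 mm ahead of the handle's centre: grip the middle or front of the handle, across its sides, gripper upright or tilted
- stand_hole (a point): mouth of the hole in the blue stand, a fixed block 56 x 56 mm, 70 mm high (z up, the mouth is 70 mm above the bench). Straight hole of 15 mm diameter, right through to the bench. The probe stands in it with the lower end of its handle resting on the block
- box_slot (a point): centre of the slot's mouth, 60 mm above the bench, in the fixed grey interlock box; x along the slot, z up. Slot 50 mm long, 13 mm wide; its flat black floor is 20 mm below this point. Somewhere along it, up to 17 mm either way from the middle, on the centre line, is a 15 mm square hole; the plunger's black head lies in it, 7 mm below the floor
- box: the interlock box, 170 x 90 mm, 60 mm high, origin on the bench below the slot's centre. On it a yellow sheet guard stands round the slot: inside 92 mm (x) by 36 mm (y), walls 4 mm, rim 118 mm above the bench. The handle goes down into it, fingers do not; with the plunger home the top 57 mm of the handle stand out of it
- reset_plunger (a joint): travel of the reset plunger, m: 0 is out (tripped), 0.008 fully home; it moves straight down, takes about 8 N and stays where it is left
- indicator (a joint): small green pin, 11 mm across, in a steel ring on top of the box at its -x end (the end towards the robot): it rises with the plunger, 0 flush (tripped) to 0.008 m up (reset)
- nozzle_1: copper nozzle, 18 mm across, 26 mm high, stands on the bench, origin under it; leave it alone
- nozzle_2: copper nozzle, as the first; leave it alone

How it is judged:
By the outcome, as a careful person would: the job done as asked, in the order asked, and still so for the second after the job is handed in, with the robot touching nothing.
It also fails if it takes over 72 s, if anything falls off the work surface, if the arm or the gripper's body presses on something with over 40 N, if the wrist force passes 120 N, or if a joint passes its speed limit or range.

## Working session

There is one attempt and no reset: what is moved stays moved. The work goes in short steps, Python scripts to look and compute and a tool call to move; the robot and the scene stay as the last step left them, time stands still between calls to the robot, and variables do not carry over. Pictures are saved under pics/ and viewed, at most 10 in all, crops included, and the job is handed in when it is done.

Besides the shell and the picture viewer there is one more tool, called after "Emit:" as name([rows], argument=value, ...), one row to a line, values as JSON. play_rows: Moves the arm, as the interface text tells. Its arguments: {"type":"object","properties":{"claw":{"type":"array"},"slide":{"type":"array"},"roll":{"type":"array"}},"required":["claw","slide","roll"]}

```bash
mkdir -p pics
python3 - <<'E'
from plant import arm, vision
import cv2, numpy as np
s=arm.state(); print({k:np.round(v,3) for k,v in s.items()})
for n in ("scene","top"):
    im=vision.capture(n); cv2.imwrite(f"pics/{n}0.png",im[:,:,::-1])
    c=vision.get_calibration(n); print(n,{k:(np.round(v,3).tolist() if k=="T" else v) for k,v in c.items()})
E
```

```text
{'time_s': np.float64(0.0), 'qpos': array([ 1.285,  0.468, -0.012,  1.604,  0.006,  1.071, -0.056]), 'joint_velocities': array([ 0.001,  0.001,  0.001, -0.001, -0.001, -0.002,  0.001]), 'effort': array([ 0.0000e+00, -5.2058e+01, -1.2000e-02, -2.4376e+01, -5.7000e-02,
        1.7000e-02,  0.0000e+00]), 'tcp_pos': array([ 156.057, -630.382,  213.644]), 'tool_rot': array([-3.14 ,  0.   ,  0.243]), 'contact_force': array([-0.426,  0.486, -0.381]), 'ft_torque': array([-0.015,  0.053,  0.029]), 'grip_force': np.float64(0.0), 'opening': np.float64(91.984)}
scene {'fx': 462.4160533254222, 'fy': 462.4160533254222, 'cx': 317.995826869991, 'cy': 233.81606454281373, 'T': [[-0.704, 0.513, -0.491, 54.163], [-0.71, -0.489, 0.506, 505.62], [0.019, 0.705, 0.709, 681.82], [0.0, 0.0, 0.0, 1.0]]}
top {'fx': 547.3582938293927, 'fy': 547.3582938293927, 'cx': 321.0813797966882, 'cy': 232.6224815606662, 'T': [[-0.013, 0.994, -0.105, 386.697], [-1.0, -0.014, -0.013, 80.013], [-0.015, 0.105, 0.994, 997.81], [0.0, 0.0, 0.0, 1.0]]}
```

View pics/top0.png

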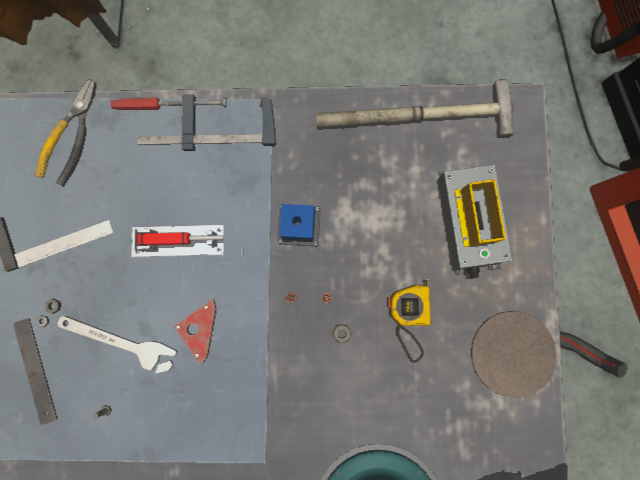

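View pics/scene0.png

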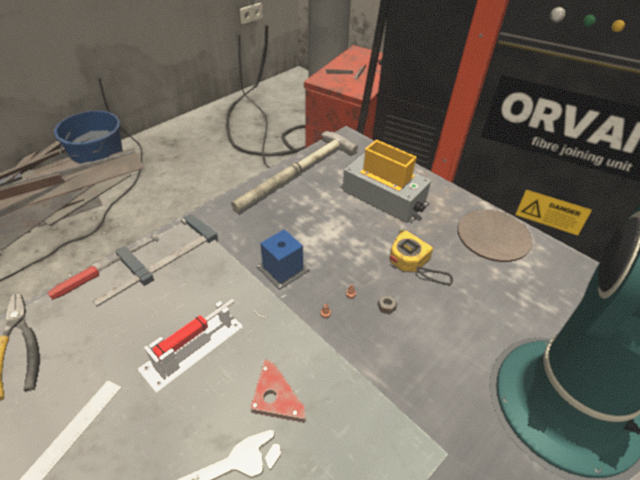

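The top view shows the probe from (140,239) to (218,238) with its tip to the right, the stand hole at (297,221), the slot near (481,211) and the green pin at (485,254). The nozzles are at (291,297) and (326,298). The scene view agrees. Next I'll enlarge the key areas.

Run:
```python
import cv2, numpy as np
im=cv2.imread("pics/top0.png"); sc=cv2.imread("pics/scene0.png")
def crop(I,x,y,w,h,k): return cv2.resize(I[y:y+h,x:x+w],(w*k,h*k),interpolation=cv2.INTER_CUBIC)
M=np.zeros((600,800,3),np.uint8)
A=crop(im,125,215,105,50,4); M[:200,:420]=A          # probe 
B=crop(im,270,195,60,60,5); M[210:510,:300]=B     # stand
C=crop(im,430,160,90,120,4); M[:480,430:790]=C
cv2.imwrite("pics/z.png",M)
hsv=cv2.cvtColor(im,cv2.COLOR_BGR2HSV)
def blob(lo,hi,x,y,w,h):
    m=cv2.inRange(hsv,lo,hi); k=np.zeros_like(m); k[y:y+h,x:x+w]=m[y:y+h,x:x+w]
    p=cv2.findNonZero(k); print(len(p),cv2.minAreaRect(p),p[:,0].mean(0))
blob((100,120,60),(125,255,255),270,195,60,60)
blob((0,150,80),(8,255,255),125,215,105,50)
blob((20,150,80),(35,255,255),440,165,80,100)
```

```text
1037 ((296.7224426269531, 220.71897888183594), (32.88433074951172, 33.17794418334961), 3.3664608001708984) [296.7367406  220.77724204]
538 ((162.5, 238.5), (11.0, 51.0), 90.0) [162.60408922 238.22862454]
1260 ((479.3648986816406, 212.68919372558594), (62.636016845703125, 42.57933807373047), 80.53767395019531) [477.55555556 213.53015873]
```

View pics/z.png

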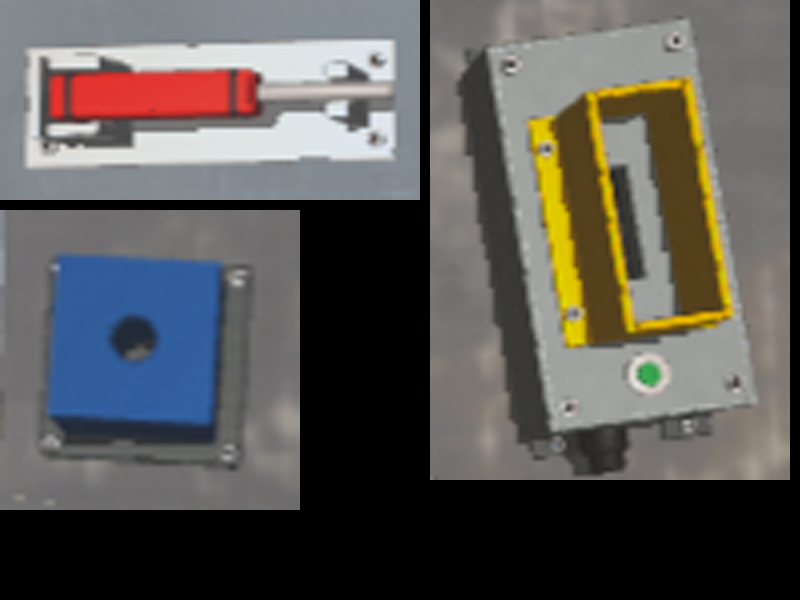

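The enlargement gives these pixels in the mosaic:
- Handle from (50,94) to (258,92).
- Cradle plate corners at (28,50), (393,41), (393,157) and (26,166).
- Stand hole at (133,338).
- Box-top corners at (485,47), (690,20), (755,403) and (551,432).
- Guard rim corners at (583,96), (690,78), (733,320) and (627,335).

```bash
cat > h.py <<'E'
import numpy as np
from plant import arm, vision
def ray(name,p,c=None):
    c=c or vision.get_calibration(name); T=np.array(c["T"])
    d=T[:3,:3]@np.array([(p[0]-c["cx"])/c["fx"],-(p[1]-c["cy"])/c["fy"],-1]); return T[:3,3],d
def at(name,p,z,c=None):
    o,d=ray(name,p,c); return o+d*(z-o[2])/d[2]
def px(name,P,c=None):
    c=c or vision.get_calibration(name); T=np.array(c["T"]); q=T[:3,:3].T@(np.array(P)-T[:3,3])
    return c["cx"]+c["fx"]*q[0]/-q[2], c["cy"]-c["fy"]*q[1]/-q[2]
def st():
    s=arm.state(); print({k:np.round(s[k],2).tolist() for k in("time_s","tcp_pos","tool_rot","contact_force","opening","grip_force","qpos")})
E
python3 - <<'E'
from h import *
np.set_printoptions(precision=1,suppress=True)
def tp(x,y,k,X,Y,z): return at("top",(x/k+X-.0,y/k+Y),z)[:2]
deg=lambda v:np.degrees(np.arctan2(v[1],v[0]))
P=[tp(x,y,4,125,215,6) for x,y in((28,50),(393,41),(393,157),(26,166))]; c=np.mean(P,0)
print("cradle",c,deg(P[1]-P[0]),deg(P[2]-P[3]), [np.linalg.norm(P[1]-P[0]),np.linalg.norm(P[3]-P[0])])
print("handle",tp(50,94,4,125,215,56),tp(258,92,4,125,215,56))
S=tp(133,128,5,270,195,70); print("stand",S, at("top",(296.73,220.75),70)[:2])
P=[tp(x-430,y,4,430,160,60) for x,y in((485,47),(690,20),(755,403),(551,432))]
print("box",np.mean(P,0),deg(P[0]-P[3]),deg(P[1]-P[2]),np.linalg.norm(P[0]-P[3]),np.linalg.norm(P[0]-P[1]))
P=[tp(x-430,y,4,430,160,118) for x,y in((583,96),(690,78),(733,320),(627,335))]
print("rim",np.mean(P,0),deg(P[0]-P[3]),deg(P[1]-P[2]),np.linalg.norm(P[0]-P[3]),np.linalg.norm(P[0]-P[1]))
print("scene hole",at("scene",(282,243.5),70)[:2])
st()
for n in((291,297),(326,298)): print(at("top",n,13))
E
```

```text
cradle [480.1 355.6] -89.4014427598522 -89.37245033925726 [np.float64(167.71371316943095), np.float64(53.22664411801959)]
handle [480.4 411.5] [480.  320.9]
stand [505.9 133.9] [505.7 133.7]
box [ 510.8 -177.2] 7.498749446069969 6.831947571956418 168.78894986639813 89.80271161093364
rim [ 509.9 -176.9] 7.951043685160001 7.297838041640872 98.58481121052125 44.13158512729215
scene hole [506.2 133.4]
{'time_s': 0.1, 'tcp_pos': [156.05, -630.44, 213.73], 'tool_rot': [-3.14, 0.0, 0.24], 'contact_force': [-0.29, -0.24, -0.21], 'opening': 91.76, 'grip_force': 0.0, 'qpos': [1.29, 0.47, -0.01, 1.6, 0.01, 1.07, -0.06]}
[375.7 148.3  13. ]
[373.1  85.7  13. ]
```

Emit:
play_rows([
  [30,39,0],
  [60,78,0],
  [90,117,0],
  [120,156,0],
  [150,195,0],
], claw=[-1,-1,-1,-1,-1], roll=[8,16,24,32,40])

```text
time_s: 0.6
tcp_pos: [307.0, -434.1, 214.4]
tool_rot: [-3.141, 0.0, 0.946]
contact_force: [0.7, -0.4, 1.1]
opening: 92.1
grip_force: 0.0
```

Emit:
play_rows([
  [30,39,0],
  [60,78,0],
  [90,117,0],
  [120,156,0],
  [150,195,0],
], claw=[-1,-1,-1,-1,-1], roll=[8,16,24,32,36])

```text
time_s: 1.1
tcp_pos: [456.8, -239.3, 214.5]
tool_rot: [-3.141, 0.0, 1.573]
contact_force: [0.9, -1.4, 0.3]
opening: 92.2
grip_force: 0.0
```

Emit:
play_rows([
  [5,49,0],
  [10,98,0],
  [15,147,0],
  [20,196,0],
  [24,245,0],
], claw=[-1,-1,-1,-1,-1], roll=[0,0,0,0,0])

```text
time_s: 1.6
tcp_pos: [479.9, 5.8, 214.6]
tool_rot: [3.142, 0.0, 1.569]
contact_force: [0.4, -0.9, 0.3]
opening: 91.5
grip_force: 0.0
```

Emit:
play_rows([
  [0,49,0],
  [0,98,0],
  [0,147,0],
  [0,196,0],
  [0,245,0],
], claw=[-1,-1,-1,-1,-1], roll=[0,0,0,0,0])

```text
time_s: 2.1
tcp_pos: [479.9, 250.6, 214.4]
tool_rot: [-3.142, 0.001, 1.569]
contact_force: [0.3, -1.0, 0.2]
opening: 92.0
grip_force: 0.0
```

Emit:
play_rows([
  [0,49,0],
  [0,98,0],
  [0,102,0],
  [0,102,-40],
  [0,102,-80],
], claw=[-1,-1,-1,-1,-1], roll=[0,0,0,0,0])

```text
time_s: 2.6
tcp_pos: [480.7, 351.4, 134.2]
tool_rot: [3.14, -0.001, 1.57]
contact_force: [-0.1, 0.6, 0.3]
opening: 91.6
grip_force: 0.0
```

Emit:
play_rows([
  [0,0,-40],
  [0,0,-80],
  [0,0,-100],
  [0,0,-107],
  [0,0,-107],
], claw=[-1,-1,-1,-1,-1], roll=[0,0,0,0,0])

```text
time_s: 3.1
tcp_pos: [479.9, 350.4, 26.8]
tool_rot: [-3.14, 0.001, 1.569]
contact_force: [-0.7, -0.3, 0.0]
opening: 91.9
grip_force: 0.0
```

Emit:
play_rows([
  [0,0,0],
  [0,0,0],
  [0,0,0],
  [0,0,0],
  [0,0,0],
], claw=[1,1,1,1,1], roll=[0,0,0,0,0])

```text
time_s: 3.6
tcp_pos: [480.5, 351.2, 28.1]
tool_rot: [3.141, -0.0, 1.569]
contact_force: [0.1, -0.0, -0.5]
opening: 53.6
grip_force: 0.0
```

Emit:
play_rows([
  [0,0,0],
  [0,0,0],
  [0,0,0],
  [0,0,10],
  [0,0,20],
], claw=[1,1,1,1,1], roll=[0,0,0,0,0])

```text
time_s: 4.1
tcp_pos: [480.2, 350.9, 48.0]
tool_rot: [-3.141, 0.0, 1.569]
contact_force: [0.9, -0.5, -1.4]
opening: 19.7
grip_force: 30.0
```

Emit:
play_rows([
  [0,0,40],
  [0,0,70],
  [5,-45,70],
  [12,-90,70],
  [20,-135,70],
], claw=[1,1,1,1,1], roll=[0,0,0,0,0])

```text
time_s: 4.6
tcp_pos: [500.1, 214.8, 118.6]
tool_rot: [3.141, 0.0, 1.571]
contact_force: [1.3, 0.1, -1.2]
opening: 19.5
grip_force: 30.0
```

Emit:
play_rows([
  [3,-45,0],
  [6,-90,0],
  [6,-125,0],
  [6,-125,-20],
  [6,-125,-40],
], claw=[1,1,1,1,1], roll=[0,0,0,0,0])

```text
time_s: 5.1
tcp_pos: [507.1, 89.0, 78.4]
tool_rot: [3.139, 0.001, 1.565]
contact_force: [-0.8, 0.3, -2.2]
opening: 19.7
grip_force: 30.0
```

Run:
```python
from h import *; import cv2
st(); im=vision.capture("scene"); cv2.imwrite("pics/s1.png",cv2.resize(im[150:390,160:480,::-1],(640,480)))
```

```text
{'time_s': 5.1, 'tcp_pos': [507.14, 89.03, 78.38], 'tool_rot': [3.14, 0.0, 1.57], 'contact_force': [-0.75, 0.32, -2.21], 'opening': 19.66, 'grip_force': 29.96, 'qpos': [0.25, 0.52, -0.6, 2.0, 0.43, 0.74, -0.63]}
```

View pics/s1.png

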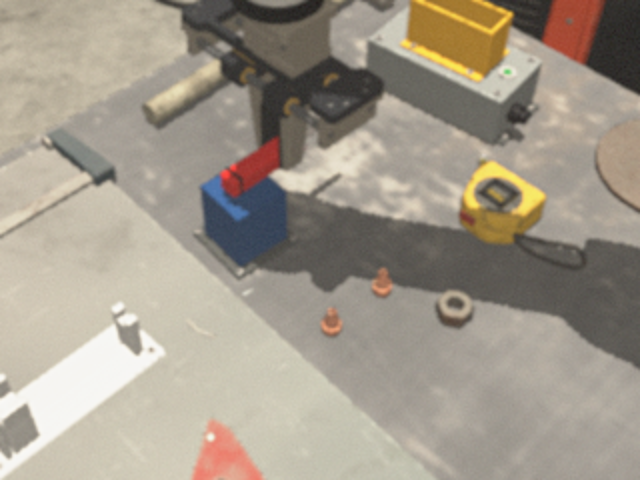

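The picture shows the probe level in the fingers, with its rear over the blue stand (about (230,190)) and the shaft pointing to -y. I'll press the rear on the stand edge so the tip swings down.

Emit:
play_rows([
  [0,0,-5],
  [0,0,-10],
  [0,0,-14],
  [0,0,-17],
  [0,0,-20],
], claw=[1,1,1,1,1], roll=[0,0,0,0,0])

```text
time_s: 5.65
tcp_pos: [506.0, 90.1, 60.0]
tool_rot: [-3.141, 0.004, 1.57]
contact_force: [-7.7, -4.9, 18.3]
opening: 19.8
grip_force: 30.0
```

Emit:
play_rows([
  [0,0,-2],
  [0,0,-4],
  [0,0,-6],
  [0,0,-6],
  [0,0,-6],
], claw=[1,1,1,1,1], roll=[0,0,0,0,0])

```text
time_s: 6.15
tcp_pos: [506.4, 90.4, 54.1]
tool_rot: [3.141, 0.003, 1.57]
contact_force: [-6.0, -4.5, 14.8]
opening: 19.7
grip_force: 30.0
```

Run:
```python
from h import *; import cv2
st(); im=vision.capture("scene"); cv2.imwrite("pics/s2.png",cv2.resize(im[180:300,240:400,::-1],(640,480)))
```

```text
{'time_s': 6.15, 'tcp_pos': [506.43, 90.36, 54.12], 'tool_rot': [3.14, 0.0, 1.57], 'contact_force': [-5.95, -4.5, 14.8], 'opening': 19.66, 'grip_force': 30.01, 'qpos': [0.22, 0.56, -0.58, 2.01, 0.47, 0.7, -0.66]}
```

View pics/s2.png

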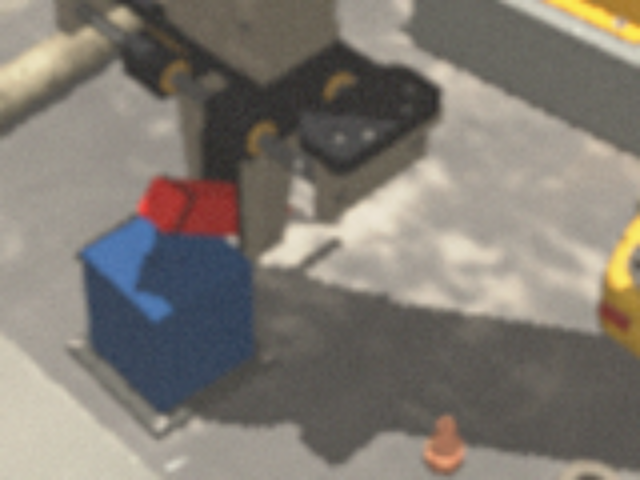

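The picture shows the handle's rear tilting up off the stand edge at about (190,205), with low forces. I'll press a bit further.

Emit:
play_rows([
  [0,0,-2],
  [0,0,-3],
  [0,0,-4],
  [0,0,-4],
  [0,0,-4],
], claw=[1,1,1,1,1], roll=[0,0,0,0,0])

```text
time_s: 6.7
tcp_pos: [507.5, 90.0, 50.6]
tool_rot: [3.139, 0.003, 1.569]
contact_force: [-4.8, -6.0, 17.3]
opening: 19.9
grip_force: 30.0
```

Emit:
play_rows([
  [0,0,25],
  [0,0,65],
  [0,0,110],
  [0,0,110],
  [0,0,110],
], claw=[1,1,1,1,1], roll=[0,0,0,0,0])

```text
time_s: 7.2
tcp_pos: [507.0, 91.5, 159.3]
tool_rot: [3.138, 0.0, 1.57]
contact_force: [0.6, -0.5, -2.0]
opening: 20.0
grip_force: 30.0
```

Run:
```python
from h import *; import cv2
st(); im=vision.capture("scene"); cv2.imwrite("pics/s3.png",cv2.resize(im[120:300,240:480,::-1],(720,540)))
c=np.array([506.2,90.5,arm.state()["tcp_pos"][2]+19])
for th in(35,40,45,50): 
    t=np.radians(th); p=px("scene",c+90*np.array([0,-np.cos(t),-np.sin(t)])); print(th,[(p[0]-240)*3,(p[1]-120)*3])
```

```text
{'time_s': 7.2, 'tcp_pos': [507.04, 91.46, 159.29], 'tool_rot': [3.14, 0.0, 1.57], 'contact_force': [0.59, -0.47, -2.05], 'opening': 19.95, 'grip_force': 30.0, 'qpos': [0.32, 0.41, -0.68, 1.95, 0.33, 0.9, -0.53]}
35 [np.float64(263.2490332607275), np.float64(215.62197145508367)]
40 [np.float64(257.5510791986789), np.float64(226.6949117080774)]
45 [np.float64(251.30895390002036), np.float64(237.56164782705173)]
50 [np.float64(244.56015893201663), np.float64(248.1625201699603)]
```

View pics/s3.png

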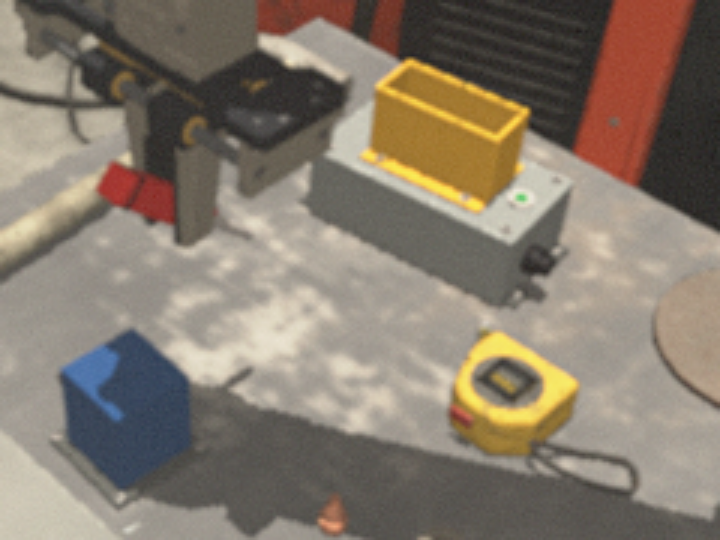

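The tip is at about (250,237) in the crop, so the probe points roughly 45° down. Next I'll hover over the hole and check the tip in both cameras.

Emit:
play_rows([
  [0,48,0],
  [0,95,-5],
  [0,102,-30],
  [0,102,-34],
  [0,102,-34],
], claw=[1,1,1,1,1], roll=[0,0,0,0,0])

```text
time_s: 7.75
tcp_pos: [504.7, 192.0, 121.6]
tool_rot: [-3.137, 0.002, 1.57]
contact_force: [-0.1, -0.4, -1.9]
opening: 19.6
grip_force: 30.0
```

Run:
```python
from h import *; import cv2
st(); M=np.zeros((500,800,3),np.uint8)
a=vision.capture("scene"); b=vision.capture("top")
M[:,:400]=cv2.resize(a[190:290,240:320,::-1],(400,500),interpolation=cv2.INTER_CUBIC)
M[:,400:]=cv2.resize(b[170:270,260:340,::-1],(400,500),interpolation=cv2.INTER_CUBIC)
cv2.imwrite("pics/s4.png",M)
c=arm.state()["tcp_pos"]+np.array([0,0,19])
for th in(40,45,50):
    t=np.radians(th); P=c+90*np.array([0,-np.cos(t),-np.sin(t)]); p=px("scene",P);q=px("top",P); print(th,P,[(p[0]-240)*5,(p[1]-190)*5],[(q[0]-260)*5+400,(q[1]-170)*5])
```

```text
{'time_s': 7.75, 'tcp_pos': [504.74, 192.0, 121.63], 'tool_rot': [-3.14, 0.0, 1.57], 'contact_force': [-0.08, -0.42, -1.95], 'opening': 19.57, 'grip_force': 30.0, 'qpos': [0.1, 0.5, -0.66, 1.91, 0.4, 0.86, -0.77]}
40 [506.36325057 122.84512855  84.50421117] [np.float64(230.18742420613592), np.float64(225.10135163727156)] [np.float64(613.2362407599576), np.float64(245.81543110779066)]
45 [506.36325057 128.14951812  78.71548573] [np.float64(219.78804081704226), np.float64(243.45659288973408)] [np.float64(598.4092474043282), np.float64(248.2494839424028)]
50 [506.36325057 133.93824356  73.41109616] [np.float64(208.37817332891717), np.float64(261.4921108096012)] [np.float64(582.2634992125793), np.float64(250.49225922814927)]
```

View pics/s4.png

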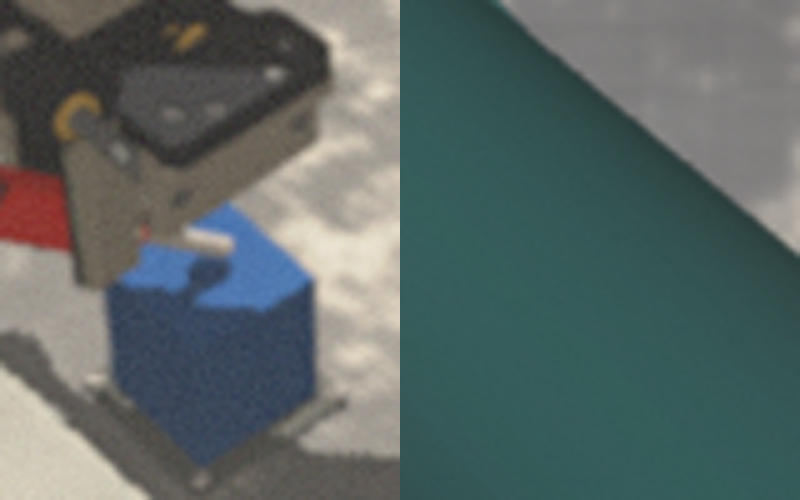

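Run:
```python
from h import *
for p in ((225,241),(222,240),(228,243)):
    o,d=ray("scene",(p[0]/5+240,p[1]/5+190))
    for x in (504.5,506,507.5):
        P=o+d*(x-o[0])/d[0]; print(p,P.round(1), end=" "); v=P-np.array([0,193,142.6-0.0]); print(np.hypot(v[1],v[2]).round(1), np.degrees(np.arctan2(-v[2],-v[1])).round(1))
print(at("scene",(208/5+240,273/5+190),70))
```

```text
(225, 241) [504.5 127.2  80.7] 90.3 43.2
(225, 241) [506.  125.9  78.7] 92.6 43.6
(225, 241) [507.5 124.7  76.7] 94.9 44.0
(222, 240) [504.5 128.6  82.2] 88.3 43.2
(222, 240) [506.  127.3  80.2] 90.6 43.5
(222, 240) [507.5 126.1  78.2] 92.9 43.9
(228, 243) [504.5 125.8  78.7] 92.7 43.6
(228, 243) [506.  124.6  76.7] 95.0 43.9
(228, 243) [507.5 123.3  74.7] 97.3 44.3
[504.64552822 135.81043064  70.        ]
```

Emit:
play_rows([
  [0,2,-3],
  [0,2,-7],
  [0,2,-10],
  [0,2,-12],
  [0,2,-13],
], claw=[1,1,1,1,1], roll=[0,0,0,0,0])

```text
time_s: 8.35
tcp_pos: [506.2, 194.8, 110.4]
tool_rot: [-3.141, 0.0, 1.569]
contact_force: [0.1, 0.5, -2.7]
opening: 19.9
grip_force: 30.0
```

Run:
```python
from h import *; import cv2
st(); a=vision.capture("scene")
cv2.imwrite("pics/s5.png",cv2.resize(a[190:290,240:320,::-1],(480,600),interpolation=cv2.INTER_CUBIC))
```

```text
{'time_s': 8.35, 'tcp_pos': [506.18, 194.82, 110.38], 'tool_rot': [-3.14, 0.0, 1.57], 'contact_force': [0.15, 0.48, -2.72], 'opening': 19.95, 'grip_force': 30.0, 'qpos': [0.08, 0.52, -0.65, 1.92, 0.42, 0.84, -0.79]}
```

View pics/s5.png

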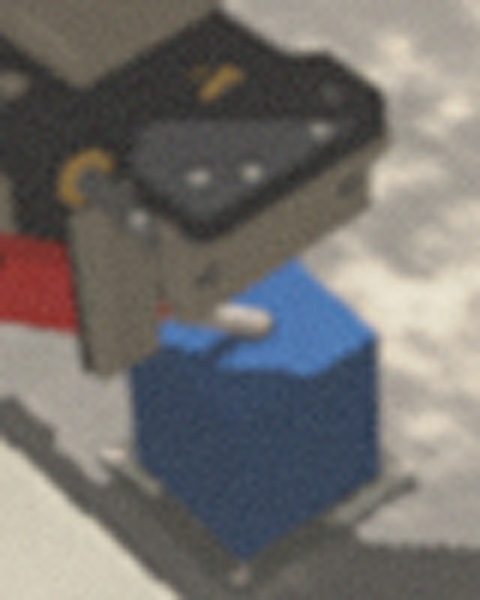

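The picture shows the shaft tip at (265,321), over the hole at about (252,321), with no contact force yet. I'll lower it slightly further.

Emit:
play_rows([
  [0,1,-1],
  [0,2,-2],
  [0,2,-3],
  [0,2,-3],
  [0,2,-3],
], claw=[1,1,1,1,1], roll=[0,0,0,0,0])

```text
time_s: 8.9
tcp_pos: [506.5, 196.8, 107.8]
tool_rot: [3.141, 0.0, 1.569]
contact_force: [-0.4, -1.0, 0.7]
opening: 19.8
grip_force: 30.0
```

Emit:
play_rows([
  [0,-4.5,0],
  [0,-8,3.3],
  [0,-11.5,6.2],
  [0,-16,9.5],
  [0,-20,11.5],
], claw=[1,1,1,1,1], roll=[0,0,0,0,0])

```text
time_s: 9.4
tcp_pos: [505.6, 180.0, 119.9]
tool_rot: [3.141, -0.005, 1.57]
contact_force: [-1.9, 9.1, 0.0]
opening: 19.8
grip_force: 30.0
```

Run:
```python
from h import *; import cv2
st(); a=vision.capture("scene")
cv2.imwrite("pics/s6.png",cv2.resize(a[190:290,240:320,::-1],(480,600),interpolation=cv2.INTER_CUBIC))
```

```text
{'time_s': 9.4, 'tcp_pos': [505.64, 180.05, 119.91], 'tool_rot': [3.14, -0.0, 1.57], 'contact_force': [-1.91, 9.1, 0.05], 'opening': 19.77, 'grip_force': 30.0, 'qpos': [0.12, 0.5, -0.66, 1.93, 0.4, 0.85, -0.75]}
```

View pics/s6.png

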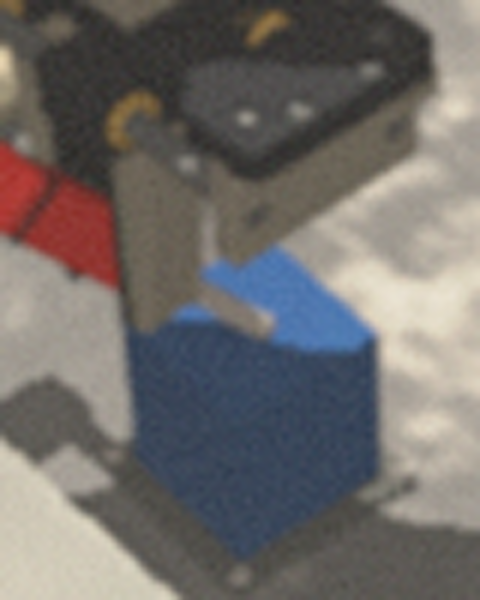

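The force of 9 N in +y shows the tip held in the hole, and the picture shows the probe rotating, with the tip at (265,323). I'll keep moving along the arc.

Emit:
play_rows([
  [0,-6,3],
  [0,-12.5,4],
  [0,-19.5,2.5],
  [0,-26.5,-1],
  [0,-32,-6],
], claw=[1,1,1,1,1], roll=[0,0,0,0,0])

```text
time_s: 9.95
tcp_pos: [506.8, 148.6, 114.6]
tool_rot: [3.139, -0.006, 1.571]
contact_force: [-1.0, 8.6, 2.1]
opening: 20.1
grip_force: 30.0
```

Emit:
play_rows([
  [0,-4,-6],
  [0,-7,-12],
  [0,-9.5,-18],
  [0,-11.5,-22],
  [0,-12,-24],
], claw=[1,1,1,1,1], roll=[0,0,0,0,0])

```text
time_s: 10.45
tcp_pos: [506.8, 135.6, 90.6]
tool_rot: [3.139, -0.004, 1.57]
contact_force: [-3.2, 4.4, 10.0]
opening: 19.7
grip_force: 30.0
```

Run:
```python
from h import *; import cv2
st(); a=vision.capture("scene")
cv2.imwrite("pics/s7.png",cv2.resize(a[170:290,230:330,::-1],(500,600),interpolation=cv2.INTER_CUBIC))
```

```text
{'time_s': 10.45, 'tcp_pos': [506.83, 135.58, 90.6], 'tool_rot': [3.14, -0.0, 1.57], 'contact_force': [-3.16, 4.36, 10.03], 'opening': 19.71, 'grip_force': 30.0, 'qpos': [0.18, 0.52, -0.63, 1.97, 0.43, 0.78, -0.7]}
```

View pics/s7.png

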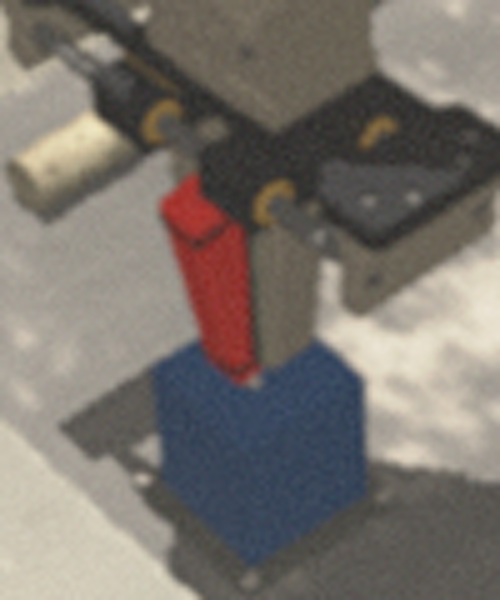

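The picture shows the probe standing in the hole, with the handle's lower end at about (232,375) just above the block and a slight lean toward +y. That was the last allowed picture view, so I'll go on with numbers only.

Emit:
play_rows([
  [0,-2,0],
  [0,-4,-1],
  [0,-5,-3],
  [0,-4,-5],
  [0,-3,-6],
], claw=[1,1,1,1,1], roll=[0,0,0,0,0])

```text
time_s: 11.0
tcp_pos: [506.6, 131.6, 83.7]
tool_rot: [3.14, -0.002, 1.57]
contact_force: [-1.0, 3.9, 1.2]
opening: 19.9
grip_force: 30.0
```

Emit:
play_rows([
  [0,1,-1],
  [0,2,-2],
  [0,3,-3],
  [0,3,-4],
  [0,3,-4],
], claw=[1,1,1,1,1], roll=[0,0,0,0,0])

```text
time_s: 11.5
tcp_pos: [506.7, 131.8, 81.2]
tool_rot: [3.141, 0.003, 1.568]
contact_force: [-4.9, -1.4, 22.8]
opening: 19.6
grip_force: 30.0
```

Emit:
play_rows([
  [0,0,2],
  [0,0,2],
  [0,0,2],
  [0,0,2],
  [0,0,2],
], claw=[1,-0.4,-0.4,-0.4,-0.4], roll=[0,0,0,0,0])

```text
time_s: 12.0
tcp_pos: [506.0, 132.7, 80.8]
tool_rot: [-3.141, 0.0, 1.569]
contact_force: [0.7, 0.4, -0.5]
opening: 49.6
grip_force: 0.0
```

Emit:
play_rows([
  [0,0,0],
  [0,0,20],
  [0,0,60],
  [0,0,105],
  [0,0,150],
], claw=[-0.4,-0.4,-0.4,-0.4,-0.4], roll=[0,0,0,0,0])

```text
time_s: 12.5
tcp_pos: [505.7, 133.1, 232.4]
tool_rot: [-3.14, 0.0, 1.57]
contact_force: [-0.1, -0.3, -0.7]
opening: 64.1
grip_force: 0.0
```

```bash
cat >> h.py <<'E'
import cv2
def red(name,box,lo=150):
    im=vision.capture(name); h=cv2.cvtColor(im,cv2.COLOR_RGB2HSV); x,y,w,hh=box
    m=(((h[:,:,0]<8)|(h[:,:,0]>174))&(h[:,:,1]>lo)&(h[:,:,2]>50)).astype(np.uint8); k=np.zeros_like(m); k[y:y+hh,x:x+w]=m[y:y+hh,x:x+w]
    n,l,s,c=cv2.connectedComponentsWithStats(k); i=1+np.argmax(s[1:,4]) if n>1 else 0
    return im,(l==i) if i else k>1,s[i]
E
python3 - <<'E'
from h import *
st()
w=vision.get_calibration("wrist"); print(np.round(w["T"],2).tolist(),w["fx"])
for n,b in(("scene",(220,150,140,130)),("top",(260,180,90,80))):
    im,m,s=red(n,b); print(n,s)
    p=cv2.findNonZero(m.astype(np.uint8)); 
    if s[4]>10 and s[4]<20000: print(cv2.approxPolyDP(cv2.convexHull(p),2,True)[:,0].tolist())
for z in(70,160):
    for dx,dy in((-10,-10),(10,-10),(10,10),(-10,10)): print(z,dx,dy,np.round(px("scene",(506,133.7+dy,z) if 0 else (506+dx,133.7+dy,z)),1),np.round(px("top",(506+dx,133.7+dy,z)),1))
E
```

```text
{'time_s': 12.5, 'tcp_pos': [505.69, 133.06, 232.41], 'tool_rot': [-3.14, 0.0, 1.57], 'contact_force': [-0.05, -0.27, -0.72], 'opening': 64.09, 'grip_force': 0.0, 'qpos': [0.3, 0.33, -0.74, 1.86, 0.26, 1.05, -0.55]}
[[1.0, 0.0, 0.0, 505.44], [-0.0, 0.97, 0.25, 201.11], [-0.0, -0.25, 0.97, 401.08], [0.0, 0.0, 0.0, 1.0]] 421.6958133566026
scene [272 215  14  30 331]
[[281, 244], [274, 241], [272, 215], [284, 215], [285, 242]]
top [     0      0    640    480 307200]
70 -10 -10 [289.7 243.8] [302.6 226.3]
70 10 -10 [282.4 238.1] [302.5 214.7]
70 10 10 [274.2 243.5] [290.8 214.9]
70 -10 10 [281.5 249.3] [290.9 226.5]
160 -10 -10 [288.5 206.9] [299.8 219.5]
160 10 -10 [280.6 201.3] [299.7 206.7]
160 10 10 [271.7 206.7] [286.8 206.9]
160 -10 10 [279.5 212.5] [286.9 219.7]
```

Run:
```python
from h import *
c=vision.get_calibration("wrist"); im,m,s=red("wrist",(0,0,640,480),120); print(s)
cv2.imwrite("pics/w1.png",im[:,:,::-1])
p=cv2.findNonZero(m.astype(np.uint8)); print(cv2.approxPolyDP(cv2.convexHull(p),3,True)[:,0].tolist())
for z in(70,160):
    for dx,dy in((-10,-10),(10,-10),(10,10),(-10,10)): print(z,dx,dy,np.round(px("wrist",(506+dx,133.7+dy,z),c),1))
print(np.round(px("wrist",(506,133.7,70),c),1))
# blue block
h=cv2.cvtColor(im,cv2.COLOR_RGB2HSV); b=cv2.inRange(h,(100,120,40),(125,255,255)); q=cv2.findNonZero(b)
if q is not None: print("blue",len(q),cv2.boundingRect(q),cv2.approxPolyDP(cv2.convexHull(q),4,True)[:,0].tolist())
for dx,dy in((-28,-28),(28,-28),(28,28),(-28,28)): print(np.round(px("wrist",(506+dx,133.7+dy,70),c),1))
# brightness profile inside red bbox, to separate top face from side face
ys=np.where(m.any(1))[0]; xs=int(p[:,0,0].mean())
print([(y,h[y,xs].tolist()) for y in range(ys[0],ys[-1]+1,4)])
```

```text
[ 292  207   31   52 1494]
[[320, 258], [292, 255], [297, 207], [319, 208]]
70 -10 -10 [295.8 232.7]
70 10 -10 [320.3 232.6]
70 10 10 [320.3 208.5]
70 -10 10 [295.5 208.6]
160 -10 -10 [291.3 266.4]
160 10 -10 [324.  266.3]
160 10 10 [324.2 234.4]
160 -10 10 [290.8 234.6]
[308.  220.7]
blue 3405 (273, 177, 71, 78) [[338, 181], [343, 188], [338, 254], [275, 250], [278, 180]]
[274.3 254. ]
[341.9 253.7]
[343. 186.]
[272.5 186.3]
[(207, [1, 179, 104]), (211, [1, 212, 124]), (215, [0, 207, 123]), (219, [179, 204, 124]), (223, [2, 227, 126]), (227, [2, 210, 113]), (231, [2, 232, 167]), (235, [0, 214, 174]), (239, [1, 227, 173]), (243, [1, 217, 175]), (247, [2, 236, 171]), (251, [2, 236, 171]), (255, [1, 225, 172])]
```

Emit:
play_rows([
  [0,1,-45],
  [0,1.5,-85],
  [0,1.5,-105],
  [0,1.5,-111],
  [0,1.5,-111],
], claw=[-0.4,-0.4,-0.4,-0.4,-0.4], roll=[0,0,0,0,0])

```text
time_s: 13.15
tcp_pos: [505.2, 134.5, 118.8]
tool_rot: [-3.139, 0.0, 1.57]
contact_force: [0.5, -0.5, -0.3]
opening: 64.5
grip_force: 0.0
```

Emit:
play_rows([
  [0,0,0],
  [0,0,0],
  [0,0,0],
  [0,0,0],
  [0,0,0],
], claw=[1,1,1,1,1], roll=[0,0,0,0,0])

```text
time_s: 13.65
tcp_pos: [506.5, 134.5, 120.5]
tool_rot: [3.141, 0.0, 1.569]
contact_force: [0.3, 1.0, -0.5]
opening: 26.5
grip_force: 0.0
```

Emit:
play_rows([
  [0,0,0],
  [0,0,10],
  [0,0,30],
  [0,0,70],
  [0,0,110],
], claw=[1,1,1,1,1], roll=[0,0,0,0,0])

```text
time_s: 14.15
tcp_pos: [505.4, 134.5, 231.2]
tool_rot: [-3.14, -0.0, 1.57]
contact_force: [1.1, 0.2, -1.6]
opening: 19.7
grip_force: 30.0
```

Run:
```python
from h import *
st()
c=vision.get_calibration("wrist"); im,m,s=red("wrist",(0,0,640,480),120); print(s)
cv2.imwrite("pics/w2.png",im[:,:,::-1])
t=np.array(arm.state()["tcp_pos"]); 
print("pred handle top",[np.round(px("wrist",t+np.array([dx,dy,40]),c),1).tolist() for dx,dy in((-10,-10),(10,-10),(10,10),(-10,10))])
print("pred tip",np.round(px("wrist",t+np.array([0,0,-110]),c),1),"handle bottom",np.round(px("wrist",t+np.array([0,0,-50]),c),1))
p=cv2.findNonZero(m.astype(np.uint8)); print(cv2.approxPolyDP(cv2.convexHull(p),3,True)[:,0].tolist())
a,m,s=red("scene",(180,60,240,220)); p=cv2.findNonZero(m.astype(np.uint8)); cv2.imwrite("pics/s8.png",a[:,:,::-1]); print(s,cv2.approxPolyDP(cv2.convexHull(p),2,True)[:,0].tolist())
# centreline of red per row, scene
for r in range(s[1],s[1]+s[3],5):
    x=np.where(m[r])[0]; print(r,x.min(),x.max(),end="; ")
for z in(40,-20,-50,-54,-110): print(z,np.round(px("scene",t+np.array([0,0,z])),1).tolist())
print("LB edge +x+y:",[np.round(px("scene",t+np.array([10,10,z])),1).tolist() for z in(0,-50)],"-x-y",[np.round(px("scene",t+np.array([-10,-10,z])),1).tolist() for z in(0,-50)])
```

```text
{'time_s': 14.15, 'tcp_pos': [505.36, 134.54, 231.18], 'tool_rot': [-3.14, -0.0, 1.57], 'contact_force': [1.14, 0.23, -1.58], 'opening': 19.7, 'grip_force': 30.0, 'qpos': [0.3, 0.34, -0.75, 1.86, 0.26, 1.05, -0.56]}
[ 284  241   60  115 5780]
pred handle top [[295.6, 374.8], [357.2, 374.8], [358.8, 317.9], [294.8, 317.9]]
pred tip [320.4 235.5] handle bottom [321.9 262.6]
[[334, 355], [293, 355], [285, 350], [284, 306], [299, 242], [327, 242], [332, 247], [343, 306], [343, 346]]
[309  91  53  38 708] [[356, 128], [338, 128], [313, 101], [309, 91], [344, 94], [361, 101]]
91 309 310; 96 312 348; 101 313 361; 106 329 356; 111 337 351; 116 338 352; 121 340 357; 126 339 356; 40 [274.3, 148.1]
-20 [276.1, 179.5]
-50 [276.9, 193.9]
-54 [277.0, 195.8]
-110 [278.4, 220.4]
LB edge +x+y: [[266.5, 169.3], [268.3, 193.8]] -x-y [[284.6, 169.6], [285.5, 194.1]]
```

Run:
```python
from h import *
c=vision.get_calibration("wrist"); print(np.round(c["T"],3).tolist(),c["cx"],c["cy"]); t=np.array(arm.state()["tcp_pos"]);print(t)
for z,s in((40,"top"),(-50,"bot")): print(s,[np.round(px("wrist",t+np.array([dx,dy,z]),c),1).tolist() for dx,dy in((-10,-10),(10,-10),(10,10),(-10,10))])
a=cv2.imread("pics/s8.png"); h=cv2.cvtColor(a,cv2.COLOR_BGR2HSV)
for r in range(150,232,3):
    m=((h[r,250:310,0]<8)|(h[r,250:310,0]>172))&(h[r,250:310,1]>130); x=np.where(m)[0]+250
    print(r,(x.min(),x.max()) if len(x) else None,end=" ")
print()
for r in range(196,230,2): print(r,a[r,266:292].sum(1).tolist())
w=cv2.imread("pics/w2.png")
print("wrist rows below handle")
for r in range(222,244,2): print(r,w[r,296:332:2].sum(1).tolist())
```

```text
[[1.0, 0.004, -0.008, 507.016], [-0.002, 0.969, 0.246, 203.892], [0.009, -0.246, 0.969, 404.392], [0.0, 0.0, 0.0, 1.0]] 313.60614416498095 240.51365224662814
[509.04382888 136.14748274 235.5925163 ]
top [[287.2, 368.5], [345.8, 368.1], [346.8, 313.9], [286.1, 314.2]]
bot [[295.6, 279.8], [332.1, 279.6], [332.5, 244.3], [295.2, 244.5]]
150 (np.int64(265), np.int64(273)) 153 (np.int64(265), np.int64(273)) 156 (np.int64(266), np.int64(274)) 159 (np.int64(265), np.int64(270)) 162 (np.int64(265), np.int64(274)) 165 (np.int64(265), np.int64(274)) 168 (np.int64(267), np.int64(274)) 171 (np.int64(267), np.int64(274)) 174 (np.int64(267), np.int64(275)) 177 (np.int64(267), np.int64(281)) 180 (np.int64(267), np.int64(281)) 183 (np.int64(268), np.int64(281)) 186 (np.int64(268), np.int64(282)) 189 (np.int64(268), np.int64(281)) 192 (np.int64(269), np.int64(281)) 195 (np.int64(270), np.int64(280)) 198 (np.int64(274), np.int64(275)) 201 None 204 None 207 None 210 None 213 None 216 None 219 None 222 None 225 None 228 None 231 None 
196 [287, 352, 405, 407, 364, 292, 243, 214, 188, 185, 225, 245, 279
[... 2595 characters left out ...]
 193, 187, 218, 229, 237, 236, 228]
230 [241, 228, 237, 233, 236, 222, 303, 365, 349, 345, 332, 282, 229, 239, 232, 234, 239, 230]
232 [240, 228, 235, 232, 234, 239, 291, 334, 348, 350, 343, 322, 254, 231, 236, 237, 230, 232]
234 [239, 223, 241, 229, 232, 230, 295, 332, 345, 346, 341, 316, 259, 234, 230, 223, 222, 231]
236 [232, 223, 228, 230, 225, 240, 298, 327, 346, 341, 336, 322, 275, 226, 230, 230, 227, 233]
238 [236, 223, 233, 226, 231, 244, 306, 331, 350, 345, 340, 331, 280, 237, 229, 228, 230, 223]
240 [236, 240, 239, 246, 249, 251, 292, 316, 327, 331, 325, 313, 277, 245, 249, 248, 236, 229]
242 [217, 221, 205, 195, 196, 199, 192, 210, 203, 197, 207, 205, 188, 201, 190, 193, 210, 219]
```

Emit:
play_rows([
  [0,-20,15],
  [-2,-65,20],
  [-5,-110,20],
  [-8,-155,20],
  [-10,-200,20],
], claw=[1,1,1,1,1], roll=[1,3,5,7,7.4])

```text
time_s: 14.75
tcp_pos: [495.1, -67.2, 249.6]
tool_rot: [-3.141, 0.0, 1.7]
contact_force: [1.7, -0.5, -1.9]
opening: 19.7
grip_force: 30.0
```

Emit:
play_rows([
  [0,-40,0],
  [0,-80,0],
  [-3,-105,0],
  [-3,-114.5,0],
  [-3,-114.5,0],
], claw=[1,1,1,1,1], roll=[0,0,0,0,0])

```text
time_s: 15.25
tcp_pos: [492.7, -180.6, 249.5]
tool_rot: [-3.141, -0.001, 1.696]
contact_force: [-0.3, -0.7, -1.8]
opening: 19.9
grip_force: 30.0
```

Run:
```python
from h import *
st(); t=np.array([493.2,-180,250.1])
c=vision.get_calibration("wrist"); w=vision.capture("wrist"); a=vision.capture("scene"); b=vision.capture("top")
for n,i in(("w3",w),("s9",a),("t9",b)): cv2.imwrite(f"pics/{n}.png",i[:,:,::-1])
tip=t-[0,0,110]
print("tip pred wrist",np.round(px("wrist",tip,c),1),"scene",np.round(px("scene",tip),1))
h=cv2.cvtColor(w,cv2.COLOR_RGB2HSV); y=cv2.inRange(h,(20,130,90),(35,255,255)); q=cv2.findNonZero(y)
if q is not None: print("yellow",len(q),cv2.boundingRect(q),cv2.approxPolyDP(cv2.convexHull(q),4,True)[:,0].tolist())
R=lambda s,u,z:np.array([510.3,-177.1,z])+s*np.array([.992,.129,0])+u*np.array([-.129,.992,0])
print("rim outer pred",[np.round(px("wrist",R(s,u,118),c)).tolist() for s,u in((-50,-22),(50,-22),(50,22),(-50,22))])
print("rim outer scene",[np.round(px("scene",R(s,u,118)),1).tolist() for s,u in((-50,-22),(50,-22),(50,22),(-50,22))])
hs=cv2.cvtColor(a,cv2.COLOR_RGB2HSV); y=cv2.inRange(hs,(18,130,60),(35,255,255)); y[:,440:]=0;y[:130]=0;y[200:]=0; q=cv2.findNonZero(y)
print("scene yellow",cv2.approxPolyDP(cv2.convexHull(q),2,True)[:,0].tolist())
p0=px("scene",tip)
for r in range(int(p0[1])-22,int(p0[1])+5,3): print(r,a[r,int(p0[0])-12:int(p0[0])+12].sum(1).tolist())
```

```text
{'time_s': 15.25, 'tcp_pos': [492.73, -180.59, 249.48], 'tool_rot': [-3.14, -0.0, 1.7], 'contact_force': [-0.28, -0.73, -1.82], 'opening': 19.87, 'grip_force': 30.0, 'qpos': [0.83, 0.29, -0.64, 1.84, 0.2, 1.08, 0.24]}
tip pred wrist [315.7 235.5] scene [399.8 146.7]
yellow 10635 (53, 9, 512, 465) [[564, 472], [53, 472], [140, 22], [158, 9], [195, 15], [394, 177]]
rim outer pred [[272.0, 257.0], [407.0, 256.0], [410.0, 197.0], [270.0, 198.0]]
rim outer scene [[417.1, 156.8], [376.5, 139.5], [365.2, 148.6], [406.4, 166.7]]
scene yellow [[416, 157], [413, 176], [398, 190], [361, 172], [366, 149], [375, 140], [383, 141]]
124 [102, 115, 113, 107, 132, 122, 147, 148, 162, 150, 160, 154, 157, 210, 272, 260, 254, 228, 178, 154, 109, 115, 124, 111]
127 [161, 176, 180, 156, 147, 127, 129, 135, 137, 138, 124, 104, 159, 265, 367, 367, 340, 261, 191, 154, 168, 156, 164, 163]
130 [128, 141, 128, 135, 131, 127, 141, 148, 165, 169, 176, 165, 222, 316, 354, 364, 287, 161, 107, 115, 127, 113, 148, 116]
133 [186, 191, 179, 158, 158, 150, 133, 122, 114, 128, 122, 149, 267, 353, 367, 335, 243, 160, 163, 154, 174, 179, 162, 156]
136 [120, 140, 134, 128, 148, 136, 135, 152, 171, 150, 165, 222, 310, 368, 364, 289, 173, 123, 109, 123, 127, 139, 93, 131]
139 [161, 172, 175, 166, 156, 154, 151, 152, 128, 128, 137, 259, 348, 359, 346, 257, 162, 148, 160, 159, 171, 175, 172, 165]
142 [126, 121, 126, 111, 130, 125, 134, 142, 148, 157, 223, 306, 366, 363, 287, 174, 135, 129, 119, 127, 113, 123, 139, 107]
145 [369, 410, 426, 337, 237, 166, 127, 160, 114, 156, 267, 364, 370, 335, 263, 139, 139, 130, 170, 153, 191, 184, 196, 176]
148 [301, 298, 316, 322, 319, 328, 319, 300, 312, 287, 276, 288, 269, 228, 176, 154, 149, 141, 130, 114, 128, 119, 121, 144]
```

Run:
```python
from h import *
t=np.array([493.2,-180,250.1])
a=cv2.imread("pics/s9.png").astype(float)
for z in(-110,-108,-90,-70): print(z,np.round(px("scene",t+[0,0,z]),2))
us=[]
for r in range(124,147):
    s=a[r,392:412].sum(1); s=np.clip(s-200,0,None); us.append((r,(s*np.arange(392,412)).sum()/s.sum()))
us=np.array(us); f=np.polyfit(us[:,1][:0] if 0 else us[4:-1,0],us[4:-1,1],1); print(f,np.polyval(f,[128,145]))
P0,P1=[np.array(px("scene",t+[0,0,z])) for z in(-70,-108)]
g=(P1-P0)[0]/(P1-P0)[1]; print("pred",g,P1[0]+g*(145-P1[1]),P1[0]+g*(128-P1[1]))
for d in((1,0,0),(0,1,0)): print(np.array(px("scene",t+[0,0,-108]+np.array(d)))-P1)
w=cv2.imread("pics/w3.png")
for r in range(218,250,3): print(r,w[r,290:344:3].sum(1).tolist())
```

```text
-110 [399.76 146.68]
-108 [399.9  145.86]
-90 [401.19 138.37]
-70 [402.67 129.79]
[-1.62310762e-01  4.22449574e+02] [401.67379643 398.91451348]
pred -0.17243770513389559 400.04558696747796 402.9770279547542
[-0.3866163  -0.20507818]
[-0.30364682  0.1922233 ]
218 [370, 363, 365, 367, 367, 366, 272, 265, 263, 266, 265, 264, 261, 261, 258, 265, 272, 273]
221 [368, 367, 367, 369, 368, 360, 325, 311, 319, 313, 318, 317, 313, 321, 310, 318, 322, 332]
224 [360, 362, 368, 363, 362, 365, 359, 362, 364, 367, 361, 369, 363, 370, 369, 368, 370, 359]
227 [362, 362, 367, 362, 369, 369, 357, 361, 344, 369, 361, 363, 363, 370, 365, 364, 358, 364]
230 [364, 364, 367, 365, 369, 371, 353, 334, 349, 336, 358, 359, 357, 357, 367, 368, 354, 363]
233 [355, 363, 361, 368, 356, 359, 331, 335, 341, 327, 342, 355, 361, 357, 357, 351, 358, 359]
236 [284, 259, 261, 258, 272, 283, 312, 335, 344, 322, 301, 260, 282, 266, 266, 266, 281, 268]
239 [269, 267, 270, 270, 269, 262, 313, 334, 344, 322, 295, 270, 263, 264, 264, 266, 264, 265]
242 [271, 266, 237, 209, 192, 181, 190, 192, 197, 182, 180, 174, 199, 210, 246, 274, 272, 270]
245 [267, 257, 134, 174, 176, 179, 174, 174, 188, 183, 163, 178, 175, 162, 139, 271, 270, 273]
248 [265, 258, 179, 181, 201, 193, 178, 170, 182, 193, 175, 191, 193, 188, 180, 264, 270, 269]
```

Emit:
play_rows([
  [0,-1,-10],
  [0,-1.5,-45],
  [0,-1.5,-65],
  [0,-1.5,-74],
  [0,-1.5,-76],
], claw=[1,1,1,1,1], roll=[0,0,0,0,0])

```text
time_s: 15.9
tcp_pos: [492.8, -180.4, 173.0]
tool_rot: [-3.14, -0.001, 1.7]
contact_force: [0.1, 0.0, -1.8]
opening: 20.2
grip_force: 30.0
```

Emit:
play_rows([
  [0,0,-2],
  [0,0,-4],
  [0,0,-5],
  [0,0,-5.5],
  [0,0,-6],
], claw=[1,1,1,1,1], roll=[0,0,0,0,0])

```text
time_s: 16.4
tcp_pos: [493.4, -181.6, 168.4]
tool_rot: [3.141, 0.0, 1.698]
contact_force: [-0.8, -0.5, -0.9]
opening: 19.4
grip_force: 30.0
```

Emit:
play_rows([
  [0,0,-2],
  [0,0,-4],
  [0,0,-6],
  [0,0,-8],
  [0,0,-10],
], claw=[1,1,1,1,1], roll=[0,0,0,0,0])

```text
time_s: 16.9
tcp_pos: [493.2, -181.4, 157.9]
tool_rot: [-3.142, -0.0, 1.698]
contact_force: [0.3, -0.3, -1.5]
opening: 19.8
grip_force: 30.0
```

Emit:
play_rows([
  [0,0,-2],
  [0,0,-4],
  [0,0,-5],
  [0,0,-6],
  [0,0,-7],
], claw=[1,1,1,1,1], roll=[0,0,0,0,0])

```text
time_s: 17.4
tcp_pos: [493.3, -181.5, 151.1]
tool_rot: [3.141, 0.0, 1.698]
contact_force: [-0.5, -0.0, -2.2]
opening: 19.7
grip_force: 30.0
```

Emit:
play_rows([
  [0,0,-0.5],
  [0,0,-1],
  [0,0,-1.5],
  [0,0,-2],
  [0,0,-2],
], claw=[1,1,1,1,1], roll=[0,0,0,0,0])

```text
time_s: 17.9
tcp_pos: [493.4, -181.5, 149.7]
tool_rot: [3.141, 0.001, 1.698]
contact_force: [-1.5, -0.2, 4.3]
opening: 20.0
grip_force: 30.0
```

Emit:
play_rows([
  [1.6,0.2,-0.3],
  [3.2,0.4,-0.5],
  [4.8,0.6,-0.5],
  [6.4,0.8,-0.5],
  [8,1,-0.5],
], claw=[1,1,1,1,1], roll=[0,0,0,0,0])

```text
time_s: 18.4
tcp_pos: [498.1, -181.5, 149.3]
tool_rot: [-3.134, 0.001, 1.698]
contact_force: [-9.8, -0.7, 14.8]
opening: 19.9
grip_force: 30.2
```

Emit:
play_rows([
  [1,0.1,0],
  [2,0.3,0],
  [3,0.4,0],
  [4,0.5,0],
  [5,0.6,0],
], claw=[1,1,1,1,1], roll=[0,0,0,0,0])

```text
time_s: 18.9
tcp_pos: [502.6, -181.1, 149.2]
tool_rot: [-3.133, 0.001, 1.697]
contact_force: [-9.7, -0.8, 15.1]
opening: 20.2
grip_force: 30.3
```

Emit:
play_rows([
  [1,0.1,0.3],
  [2,0.3,0.3],
  [3,0.4,0.3],
  [4,0.5,0.3],
  [5,0.6,0.3],
], claw=[1,1,1,1,1], roll=[0,0,0,0,0])

```text
time_s: 19.4
tcp_pos: [507.9, -180.4, 149.3]
tool_rot: [-3.134, 0.001, 1.697]
contact_force: [-9.9, -0.7, 11.4]
opening: 20.1
grip_force: 30.2
```

Emit:
play_rows([
  [1,0.1,0],
  [2,0.3,0],
  [3,0.4,0],
  [4,0.5,0],
  [5,0.6,0],
], claw=[1,1,1,1,1], roll=[0,0,0,0,0])

```text
time_s: 19.9
tcp_pos: [512.8, -179.8, 149.3]
tool_rot: [-3.133, 0.001, 1.697]
contact_force: [-8.4, -1.2, 12.0]
opening: 20.5
grip_force: 30.2
```

Emit:
play_rows([
  [1,0.1,0],
  [2,0.3,0],
  [3,0.4,0],
  [4,0.5,0],
  [5,0.6,0],
], claw=[1,1,1,1,1], roll=[0,0,0,0,0])

```text
time_s: 20.4
tcp_pos: [517.9, -179.2, 149.3]
tool_rot: [-3.134, 0.001, 1.698]
contact_force: [-8.8, -1.5, 13.2]
opening: 20.1
grip_force: 30.2
```

Emit:
play_rows([
  [1,0.1,0],
  [2,0.3,0],
  [3,0.4,0],
  [4,0.5,0],
  [4,0.6,0],
], claw=[1,1,1,1,1], roll=[0,0,0,0,0])

```text
time_s: 20.9
tcp_pos: [525.5, -177.4, 148.8]
tool_rot: [3.141, 0.0, 1.698]
contact_force: [0.2, -0.7, -2.0]
opening: 20.0
grip_force: 30.0
```

Emit:
play_rows([
  [0,0,-1],
  [0,0,-2],
  [0,0,-3],
  [0,0,-4],
  [0,0,-5],
], claw=[1,1,1,1,1], roll=[0,0,0,0,0])

```text
time_s: 21.4
tcp_pos: [525.2, -177.4, 143.7]
tool_rot: [-3.142, -0.0, 1.698]
contact_force: [0.1, -0.2, -1.9]
opening: 19.6
grip_force: 30.0
```

Emit:
play_rows([
  [0,0,-1],
  [0,0,-2],
  [0,0,-3],
  [0,0,-4],
  [0,0,-5],
], claw=[1,1,1,1,1], roll=[0,0,0,0,0])

```text
time_s: 21.9
tcp_pos: [525.4, -177.5, 139.6]
tool_rot: [3.141, 0.001, 1.698]
contact_force: [-1.7, -0.3, 4.8]
opening: 19.4
grip_force: 30.0
```

Emit:
play_rows([
  [0,0,-1.5],
  [0,0,-3],
  [0,0,-4.5],
  [0,0,-5.5],
  [0,0,-6],
], claw=[1,1,1,1,1], roll=[0,0,0,0,0])

```text
time_s: 22.4
tcp_pos: [525.6, -177.6, 134.3]
tool_rot: [3.141, 0.001, 1.698]
contact_force: [-3.1, 1.0, 13.3]
opening: 19.7
grip_force: 30.0
```

Emit:
play_rows([
  [0,0,-0.5],
  [0,0,-1],
  [0,0,-1],
  [0,0,-1],
  [0,0,-1],
], claw=[1,1,1,1,1], roll=[0,0,0,0,0])

```text
time_s: 22.9
tcp_pos: [525.7, -177.7, 134.2]
tool_rot: [3.141, 0.002, 1.698]
contact_force: [-4.2, 0.5, 16.6]
opening: 19.8
grip_force: 30.0
```

Emit:
play_rows([
  [0,0,-0.5],
  [0,0,-1],
  [0,0,-1],
  [0,0,-1],
  [0,0,-1],
], claw=[1,1,1,1,1], roll=[0,0,0,0,0])

```text
time_s: 23.4
tcp_pos: [525.9, -177.8, 134.0]
tool_rot: [3.141, 0.002, 1.698]
contact_force: [-5.9, 1.3, 20.9]
opening: 19.6
grip_force: 30.0
```

Run:
```python
from h import *
a=vision.capture("scene"); cv2.imwrite("pics/s10.png",a[:,:,::-1])
for n in("scene0","s9","s10"):
    i=cv2.imread(f"pics/{n}.png"); h=cv2.cvtColor(i,cv2.COLOR_BGR2HSV); m=cv2.inRange(h,(50,90,50),(85,255,255)); m[:,:400]=0; m[:,430:]=0; m[:170]=0; m[205:]=0
    p=cv2.findNonZero(m); print(n,None if p is None else (len(p),p[:,0].mean(0).round(1),cv2.boundingRect(p)))
q=at("scene",(413.5,185.5),60); print(q, px("scene",q+[0,0,8]))
```

```text
scene0 (4, array([413.5, 185.5]), (413, 185, 2, 2))
s9 (4, array([413.5, 185.5]), (413, 185, 2, 2))
s10 (15, array([413.8, 183.9]), (412, 182, 4, 5))
[ 448.20145858 -188.55496888   60.        ] (np.float64(414.1255136545919), np.float64(182.55796825162975))
```

Emit:
play_rows([
  [0,0,6],
  [0,0,25],
  [0,0,60],
  [0,0,100],
  [0,0,125],
], claw=[1,1,1,1,1], roll=[0,0,0,0,0])

```text
time_s: 23.95
tcp_pos: [526.2, -177.4, 258.4]
tool_rot: [3.139, 0.001, 1.699]
contact_force: [-0.7, -0.3, -1.6]
opening: 19.9
grip_force: 30.0
```

Emit:
play_rows([
  [0,15,0],
  [-4,60,0],
  [-8,105,0],
  [-12,150,0],
  [-16,195,0],
], claw=[1,1,1,1,1], roll=[0,-2,-4,-6,-7.4])

```text
time_s: 24.45
tcp_pos: [507.7, 20.0, 254.3]
tool_rot: [-3.14, -0.0, 1.568]
contact_force: [1.4, -0.5, -2.3]
opening: 20.0
grip_force: 30.0
```

Emit:
play_rows([
  [-3,45,0],
  [-3,90,0],
  [-3,110,-10],
  [-3,117,-25],
  [-3,117,-30],
], claw=[1,1,1,1,1], roll=[0,0,0,0,0])

```text
time_s: 24.95
tcp_pos: [504.2, 134.8, 222.9]
tool_rot: [-3.137, 0.001, 1.571]
contact_force: [-0.0, -1.2, -1.1]
opening: 20.0
grip_force: 30.0
```

Run:
```python
from h import *
st(); a=vision.capture("scene"); cv2.imwrite("pics/s11.png",a[:,:,::-1])
t=np.array([506.2,134.5,225.9])
for z in(-110,-80,-50): print(z,np.round(px("scene",t+[0,0,z]),1))
a=a.astype(int)
for r in range(198,228,3): print(r,a[r,264:292].sum(1).tolist())
h=cv2.cvtColor(a.astype(np.uint8),cv2.COLOR_RGB2HSV)
for r in range(150,206,5):
    m=((h[r,250:310,0]<8)|(h[r,250:310,0]>172))&(h[r,250:310,1]>130); x=np.where(m)[0]+250
    print(r,(int(x.min()),int(x.max())) if len(x) else None,end=" ")
m=cv2.inRange(h,(50,90,50),(85,255,255)); m[:,:400]=0; m[:,430:]=0; m[:170]=0; m[205:]=0; p=cv2.findNonZero(m); print(len(p),p[:,0].mean(0))
```

```text
{'time_s': 24.95, 'tcp_pos': [504.2, 134.77, 222.87], 'tool_rot': [-3.14, 0.0, 1.57], 'contact_force': [-0.04, -1.24, -1.06], 'opening': 20.05, 'grip_force': 29.99, 'qpos': [0.29, 0.35, -0.74, 1.87, 0.27, 1.04, -0.56]}
-110 [280.6 225.7]
-80 [280.  213.1]
-50 [279.3 199.8]
198 [296, 343, 409, 452, 448, 410, 325, 245, 242, 245, 266, 236, 250, 266, 244, 245, 249, 243, 239, 241, 238, 244, 326, 413, 461, 470, 506, 517]
201 [433, 441, 457, 441, 440, 437, 403, 303, 218, 184, 203, 221, 248, 246, 276, 258, 234, 229, 197, 199, 196, 260, 392, 468, 484, 472, 467, 489]
204 [409, 431, 440, 452, 458, 479, 483, 443, 425, 365, 303, 249, 213, 177, 209, 208, 218, 251, 281, 307, 369, 425, 453, 448, 444, 473, 477, 503]
207 [430, 437, 444, 437, 450, 452, 476, 458, 459, 452, 438, 413, 387, 339, 325, 343, 352, 406, 430, 442, 446, 444, 445, 461, 474, 494, 504, 516]
210 [438, 440, 433, 430, 435, 432, 436, 432, 429, 432, 427, 433, 415, 386, 392, 387, 383, 432, 473, 460, 451, 441, 446, 437, 443, 438, 447, 443]
213 [430, 419, 416, 427, 417, 426, 414, 435, 419, 425, 436, 436, 419, 400, 390, 385, 366, 384, 427, 455, 442, 431, 432, 433, 432, 426, 434, 441]
216 [432, 428, 431, 433, 427, 425, 418, 423, 419, 423, 416, 427, 415, 393, 385, 391, 374, 356, 377, 432, 425, 435, 428, 418, 416, 423, 429, 427]
219 [432, 437, 426, 418, 431, 424, 421, 429, 429, 448, 442, 432, 413, 391, 396, 383, 378, 382, 404, 431, 428, 430, 423, 438, 432, 423, 437, 432]
222 [432, 426, 431, 436, 438, 434, 426, 426, 443, 453, 462, 457, 459, 422, 392, 388, 387, 362, 398, 438, 419, 433, 428, 432, 427, 431, 421, 428]
225 [456, 443, 431, 437, 441, 431, 426, 432, 433, 433, 417, 425, 429, 409, 398, 395, 381, 382, 407, 446, 439, 437, 434, 430, 429, 432, 442, 461]
150 None 155 (274, 276) 160 (268, 276) 165 (269, 277) 170 (269, 277) 175 (269, 277) 180 (270, 278) 185 (270, 284) 190 (270, 284) 195 (271, 284) 200 (273, 283) 205 (276, 280) 11 [413.90909091 183.36363636]
```

Emit:
play_rows([
  [0,0,-15],
  [0,0,-30],
  [0,0,-40],
  [0,0,-48],
  [0,0,-54],
], claw=[1,1,1,1,1], roll=[0,0,0,0,0])

```text
time_s: 25.5
tcp_pos: [506.1, 134.2, 171.0]
tool_rot: [-3.141, 0.0, 1.569]
contact_force: [0.3, 0.4, -1.0]
opening: 20.0
grip_force: 30.0
```

Tip is in the hole. I'll continue down to seating.

Emit:
play_rows([
  [0,0,-12],
  [0,0,-24],
  [0,0,-36],
  [0,0,-44],
  [0,0,-48],
], claw=[1,1,1,1,1], roll=[0,0,0,0,0])

```text
time_s: 26.0
tcp_pos: [505.7, 134.5, 122.8]
tool_rot: [-3.14, 0.0, 1.569]
contact_force: [0.9, -0.1, -1.2]
opening: 20.1
grip_force: 30.0
```

Emit:
play_rows([
  [0,0,-1],
  [0,0,-2],
  [0,0,-3],
  [0,0,-4],
  [0,0,-4.5],
], claw=[1,1,1,1,1], roll=[0,0,0,0,0])

```text
time_s: 26.5
tcp_pos: [506.6, 134.7, 120.2]
tool_rot: [3.141, 0.0, 1.569]
contact_force: [-2.4, -0.5, 8.4]
opening: 19.7
grip_force: 30.0
```

Seated at 120 mm, as before. I'll release and retreat upwards.

Emit:
play_rows([
  [0,0,0.5],
  [0,0,0.5],
  [0,0,0.5],
  [0,0,0.5],
  [0,0,0.5],
], claw=[1,-0.4,-0.4,-0.4,-0.4], roll=[0,0,0,0,0])

```text
time_s: 27.0
tcp_pos: [506.3, 134.6, 119.9]
tool_rot: [3.141, -0.0, 1.569]
contact_force: [-0.3, -0.2, -0.6]
opening: 49.8
grip_force: 0.0
```

Emit:
play_rows([
  [0,0,10],
  [0,0,40],
  [0,0,80],
  [0,0,120],
  [0,0,150],
], claw=[-0.4,-0.4,-0.4,-0.4,-0.4], roll=[0,0,0,0,0])

```text
time_s: 27.5
tcp_pos: [506.6, 135.2, 273.1]
tool_rot: [3.139, -0.001, 1.57]
contact_force: [0.0, -0.3, 0.6]
opening: 64.1
grip_force: 0.0
```

Emit:
play_rows([
  [0,-45,0],
  [0,-90,0],
  [0,-130,0],
  [0,-150,0],
  [0,-150,0],
], claw=[-0.4,-0.4,-0.4,-0.4,-0.4], roll=[0,0,0,0,0])

```text
time_s: 28.0
tcp_pos: [506.2, -19.0, 270.3]
tool_rot: [3.141, 0.001, 1.563]
contact_force: [-0.4, -0.2, 0.6]
opening: 64.4
grip_force: 0.0
```

Run:
```python
from h import *
st()
for n,b in(("scene",(255,190,50,70)),("top",(275,195,45,45))):
    im,m,s=red(n,b,130); print(n,s)
    h=cv2.cvtColor(im,cv2.COLOR_RGB2HSV)
    g=cv2.inRange(h,(50,90,50),(85,255,255)); g0=np.zeros_like(g)
    w=(slice(170,205),slice(400,430)) if n=="scene" else (slice(235,270),slice(465,505)); g0[w]=g[w]; p=cv2.findNonZero(g0); print("green",None if p is None else (len(p),p[:,0].mean(0)))
    c=cv2.inRange(h,(3,90,60),(16,255,255)); c0=np.zeros_like(c); w=(slice(280,325),slice(280,375)) if n=="scene" else (slice(285,310),slice(280,340)); c0[w]=c[w]
    print("copper",[(x[4],) for x in cv2.connectedComponentsWithStats(c0)[2][1:]],np.round(cv2.connectedComponentsWithStats(c0)[3][1:],1).tolist())
print(px("top",(506,133.7,160)),px("scene",(506,133.7,160)))
```

```text
{'time_s': 28.0, 'tcp_pos': [506.22, -18.96, 270.34], 'tool_rot': [3.14, 0.0, 1.56], 'contact_force': [-0.44, -0.23, 0.61], 'opening': 64.4, 'grip_force': 0.0, 'qpos': [0.58, 0.25, -0.71, 1.85, 0.18, 1.11, -0.2]}
scene [271 204  15  45 524]
green (11, array([413.90909091, 183.36363636]))
copper [(np.int32(88),), (np.int32(92),)] [[350.6, 291.9], [325.3, 311.2]]
top [286 207  12  13 152]
green None
copper [(np.int32(75),), (np.int32(71),)] [[290.7, 296.7], [326.1, 297.5]]
(np.float64(293.28728457439706), np.float64(213.18484988427508)) (np.float64(280.06394823974296), np.float64(206.80113853904933))
```

```bash
python3 -c "
from plant import arm; print(arm.close_job())"
```

```text
the job is handed in; nothing more can be done
None
```

The job is handed in at about 28 s: the plunger was pressed to its stop and the green pin is up, the probe stands free in the blue stand, and the two nozzles are where they were.

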